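# Mesh the grinding core in the funnel collar

## Task

Put the four-toothed steel grinding core back into the notched collar on top of the funnel: turn it until its four teeth match the four notches, push it fully home, and only then let go, leaving it upright. The similar piece with a plain round disc is the presser; leave it where it stands.

Things in the scene. Friction and masses are not known exactly. Their poses are not given: they have to be found in the camera images.
- core4_grip (a point): Steel core, 0.2 kg, upright on a 40 mm round hub. Four teeth along its +x, -x, +y, -y: 12 wide, tips 40 mm from the axis, from 14 to 26 mm above its underside. On top an upright grip plate: 36 long (along x), 12 thick (along y), 28 to 76 mm above the underside. The point: on the axis, mid-plate, 52 mm above the underside, 38 above the tooth undersides; z up. All four quarter-turns fit.
- collar (a point): Steel collar, fixed on the funnel in a 130 mm square wooden stand, sides along its x and y. The point: on its axis at its ledge, 146 mm above the shelf; z up. Ledge: ring, bore 54, outside 98 mm. Four blocks at the diagonals rise 14 mm above it; between them 26 mm wide notches along +x, -x, +y, -y. Home: teeth rest on the ledge, hub in the bore, core's point 38 mm above this one (14 mm more if on the blocks).
- presser_grip (a point): Bystander to leave alone: the steel presser, with the same hub and grip plate as the core (plate 36 long along x, 12 thick), but a plain round disc, 80 mm across and 12 thick, in place of the teeth; it does not fit the collar. The point: on its axis, mid-plate, 52 mm above its underside; z up.

How it is judged:
By the outcome, as a careful person would: the job done as asked, in the order asked, and still so for the second after the job is handed in, with the robot touching nothing.
It also fails if it takes over 37 s, if anything falls off the work surface, if the arm or the gripper's body presses on something with over 40 N, if the wrist force passes 120 N, or if a joint passes its speed limit or range.

## Robot

A 6-joint arm with a two-finger parallel gripper is mounted at the origin on the work surface. World frame = base frame: x ahead of the robot, y to its left, z up, the work surface at z = 0. Lengths are in mm, angles in rad, forces in N, time in s.
With the tool pointing down it reaches from about 300 to 775 mm from the base axis. Payload 14.6 kg.
Tool frame: the origin (TCP) lies on the centre line of the jaws, within the pads' length; the fingertips stand 19 mm ahead of it and the grasp point (between the pads) is the TCP (bot.tip_reach is the distance from the TCP to the fingertips, in mm); y points along the fingers, x is the direction in which the jaws open and shut, and the axes are right-handed (so a half turn about y gives the same grasp; the last joint's range is limited). The gripper opens to 85 mm and grips with 20 to 120 N. Pads are 22 mm wide; open, the fingers measure 114 mm over their backs; the gripper's body (76 mm by 85 mm) begins 54 mm behind the grasp point. The pads swing forward as they close: fully open they stand 13 mm farther back than shut.
Start: joints at [-1.273, 0.3, 1.521, -0, 1.321, -0.067], TCP at [196.212, -513.8, 224.581] pointing down, gripper open.
Joint ranges: [-3.03, 3.03], [-0.79, 2.21], [0.23, 2.52], [-1.04, 4.18], [0, 3.07], [-2.55, 2.55]. Speed limits (rad/s): [2.22, 2.22, 2.57, 3.14, 3.14, 3.14].

## Interface

Orientations are given as a unit quaternion [w, x, y, z].
In Python, from rig import bot gives the robot as it stands. Calls block until the motion is done:
- bot.move_to(position, orientation): joint-space move of the TCP to a pose.
- bot.servo_line(position, attitude=None, speed=150, until_force=None): straight line of the TCP; attitude=None keeps the orientation; speed is the mean speed in mm/s. With until_force (N) it stops when the force on the tool has changed by that much, and returns True; else False.
- bot.move_joints(angles): joint-space move.
- bot.move_gripper(opening, grip_force=None): finger opening in mm; grip_force is the grip in N (None keeps the last); returns when the fingers have stopped.
- bot.dwell(seconds).
- bot.ik(position, orientation): joint angles nearest the present ones, or None.
- bot.read_state(): the state.
- bot.read_camera(name): name is "scene" or "top" or "wrist"; returns a dict with "image" (480x640x3 uint8, blue, green, red), "depth" (480x640 float32, mm along the optical axis (not along the pixel's ray), 0 where there is no reading), "fovy" (degrees; the focal length in pixels is half the picture's height over the tangent of half this angle, whatever the lens; pixels are square), "cx", "cy" (the principal point, pixels), "eye" and "attitude" of the camera in the world; the wrist camera has in their place "mount" (4x4, takes a point from camera to tool coordinates, whose origin is the TCP and whose axes are the tool frame's). Camera axes: x right, y down, z forward; pixel columns grow to the right and rows downward; lengths in mm; the calibration is good to about 2 mm. A picture is of the moment at which its call begins: read the wrist's pose just before it.
A pose or a line that the arm cannot do raises bot.MotionError and nothing moves.
- bot.finish_job(): hands the job in, once; it reports no verdict.
The state is a dict: "clock": time; "joint_positions": joint angles; "qvel": joint speeds; "effort": joint torques, N m; "ee_pos": TCP position; "tool_rot": TCP orientation; "ft_force": force on the tool from outside, world axes, zero at the start; "moment": the same for the moment, N m; "grip_width": finger opening in mm.
Only numpy, scipy, OpenCV 4.12 (cv2) and the standard library are available. Lean on these libraries where they do the work, as an engineer would, in place of code of your own. Each camera call takes 0.05 s, during which the arm holds its last target.

## Working session

There is one attempt and no reset: what is moved stays moved. The work goes in short steps, each a Python script; the robot and the scene stay as the last script left them, time stands still between calls to the robot, and variables do not carry over. Pictures are saved under pics/ and viewed, and the job is handed in when it is done.

```bash
ls; mkdir -p pics; python3 - <<'E'
from rig import bot
import cv2,pickle
s=bot.read_state();print(s)
d={}
for n in("scene","top","wrist"):
    c=bot.read_camera(n);d[n]=c;cv2.imwrite(f"pics/{n}0.png",c["image"])
    print(n,{k:v for k,v in c.items() if k not in("image","depth")})
d['s']=s
pickle.dump(d,open("d0.pkl","wb"))
E
```

```text
pics
{'clock': 0.0, 'joint_positions': array([-1.27260474e+00,  3.00494765e-01,  1.52163089e+00,  2.98023045e-05,
        1.32072402e+00, -6.66303129e-02]), 'qvel': array([-0.00164161, -0.00018596, -0.00052007, -0.00088274,  0.00073405,
        0.00075445]), 'effort': array([ 2.96711978e-04, -5.43501341e+01, -3.61796129e+01, -3.38609857e-05,
        3.92479298e-03,  2.25254473e-05]), 'ee_pos': array([ 196.14061782, -513.55210853,  223.98727894]), 'tool_rot': array([ 0.58268738, -0.58211968,  0.40134827, -0.40066403]), 'ft_force': array([ 1.15930349, -0.34661331,  0.14492703]), 'moment': array([ 0.03052702, -0.01103881,  0.01316566]), 'grip_width': 85.75867006503562}
scene {'fovy': 49.069227953875426, 'cx': 323.1099965414031, 'cy': 241.88469469434483, 'eye': array([1108.61034161, -331.5174109 ,  719.87191849]), 'attitude': array([-0.35467016,  0.79742974,  0.44268277, -0.2057835 ])}
top {'fovy': 47.60963928634055, 'cx': 310.7133260439023, 'cy': 237.10230396854098, 'eye': array([ 346.54984306,   13.29743742, 1101.96740976]), 'attitude': array([ 0.07201702, -0.69956493,  0.70753291, -0.06942358])}
wrist {'fovy': 65.0053871854115, 'cx': 315.8558752716835, 'cy': 236.83224143582797, 'mount': array([[ 9.99999280e-01,  5.11577606e-04,  1.08546938e-03,
         1.18235931e-01],
       [-8.92155087e-04, -2.87987155e-01,  9.57633856e-01,
        -1.49054297e+02],
       [ 8.02505273e-04, -9.57634135e-01, -2.87986491e-01,
         7.28822265e+01],
       [ 0.00000000e+00,  0.00000000e+00,  0.00000000e+00,
         1.00000000e+00]])}
```

View pics/top0.png

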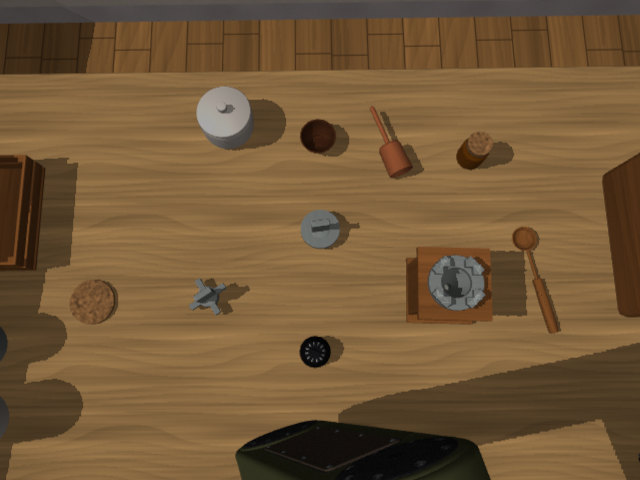

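View pics/scene0.png

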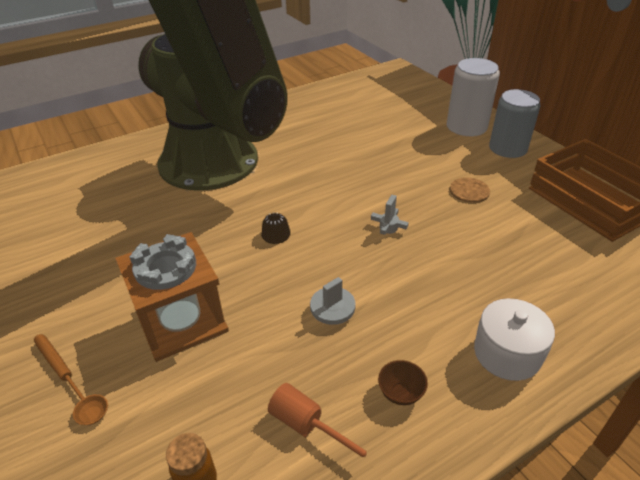

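The top view shows the core at about px (208,297), the presser at (320,229) and the collar at (457,282). I'll measure them from depth and enlarged crops.

```bash
cat > h.py <<'E'
import numpy as np,cv2,pickle
from scipy.spatial.transform import Rotation as R
def rot(q): return R.from_quat([q[1],q[2],q[3],q[0]]).as_matrix()
def cloud(c,T=None):
    f=240/np.tan(np.radians(c['fovy']/2)); v,u=np.mgrid[:480,:640]; z=c['depth'].astype(float)
    P=np.dstack([(u-c['cx'])/f*z,(v-c['cy'])/f*z,z])
    if T is None: Rm,t=rot(c['attitude']),c['eye']
    else: Rm,t=T[:3,:3],T[:3,3]
    W=P@Rm.T+t; W[z<=0]=np.nan
    return W
def wristT(s,c):
    T=np.eye(4);T[:3,:3]=rot(s['tool_rot']);T[:3,3]=s['ee_pos'];return T@c['mount']
E
python3 - <<'E'
from h import *
d=pickle.load(open('d0.pkl','rb'))
W=cloud(d['top'])
print('table z',np.nanmedian(W[180:200,100:180,2]))
for n,(u,v,r) in dict(core=(208,297,26),pres=(320,229,26),col=(457,282,45)).items():
    P=W[v-r:v+r,u-r:u+r].reshape(-1,3);P=P[~np.isnan(P[:,0])]
    print(n,np.histogram(P[:,2],bins=np.arange(-5,185,6)))
im=d['top']['image']
a=cv2.resize(im[262:332,173:243],(500,500),interpolation=cv2.INTER_CUBIC)
b=cv2.resize(im[237:327,412:502],(500,500),interpolation=cv2.INTER_CUBIC)
cv2.imwrite('pics/crop0.png',cv2.resize(np.hstack([a,b]),(800,400)))
print(rot(d['s']['tool_rot']))
E
```

```text
table z 0.1672895221474846
core (array([1199,  855,    9,   16,  110,  284,   21,   13,   11,   14,    7,
         17,   20,  108,    6,    0,    0,    0,    0,    0,    0,    0,
          0,    0,    0,    0,    0,    0,    0,    0,    0]), array([ -5,   1,   7,  13,  19,  25,  31,  37,  43,  49,  55,  61,  67,
        73,  79,  85,  91,  97, 103, 109, 115, 121, 127, 133, 139, 145,
       151, 157, 163, 169, 175, 181]))
pres (array([873, 603,   1,   7, 236, 757,  25,  11,  10,  14,  12,  14,  15,
       104,   6,   0,   0,   0,   0,   0,   0,   0,   0,   0,   0,   0,
         0,   0,   0,   0,   0]), array([ -5,   1,   7,  13,  19,  25,  31,  37,  43,  49,  55,  61,  67,
        73,  79,  85,  91,  97, 103, 109, 115, 121, 127, 133, 139, 145,
       151, 157, 163, 169, 175, 181]))
col (array([1183,  969,  130,  111,    2,    0,    2,    1,    0,    0,    1,
         18,   44,   27,   63,  114,  133,  152,  146,  168,   73,   62,
       1574, 1243,  228,  763,   91,  694,   60,    0,    0]), array([ -5,   1,   7,  13,  19,  25,  31,  37,  43,  49,  55,  61,  67,
        73,  79,  85,  91,  97, 103, 109, 115, 121, 127, 133, 139, 145,
       151, 157, 163, 169, 175, 181]))
[[ 3.56775800e-01 -3.41702175e-04  9.34189976e-01]
 [-9.34189199e-01  1.21003236e-03  3.56775946e-01]
 [-1.25231122e-03 -9.99999210e-01  1.12495783e-04]]
```

View pics/crop0.png

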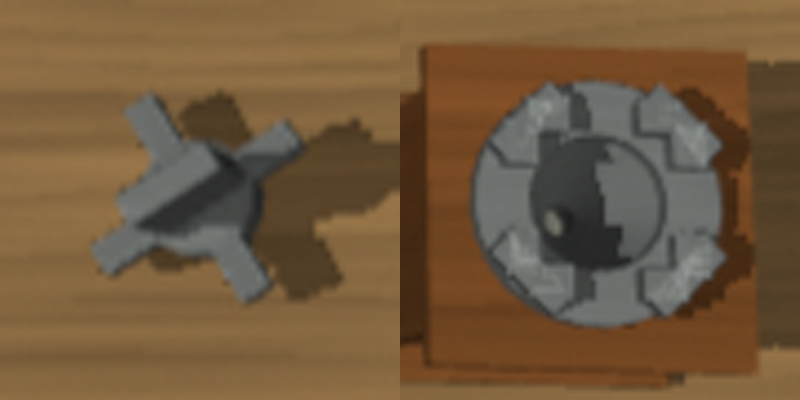

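View pics/wrist0.png

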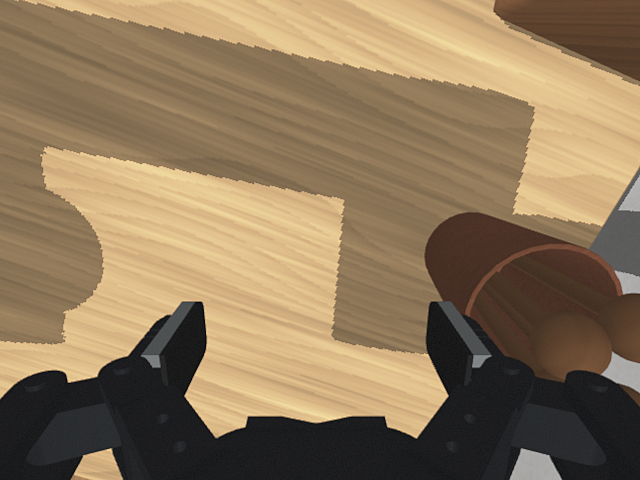

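```bash
cat > fit.py <<'E'
from h import *
from scipy.optimize import minimize
def sd_cross(p):  # distance outside cross+hub
    a=np.abs(p); 
    def box(hx,hy): return np.hypot(np.maximum(a[:,0]-hx,0),np.maximum(a[:,1]-hy,0))
    return np.minimum(np.minimum(box(40,6),box(6,40)),np.maximum(np.hypot(*p.T)-20,0))
def tf(P,x):
    c,s=np.cos(x[2]),np.sin(x[2]); q=P[:,:2]-x[:2]; return np.c_[q@[c,s],q@[-s,c]]
def fit(f,c0):
    best=None
    for th in np.arange(0,1.57,.15):
        r=minimize(f,[c0[0],c0[1],th],method='Nelder-Mead',options=dict(xatol=.02,fatol=1e-5,maxiter=800,initial_simplex=np.array([c0[0],c0[1],th])+np.array([[0,0,0],[6,0,0],[0,6,0],[0,0,.15]])))
        if best is None or r.fun<best.fun: best=r
    return best
def core(W,c0,zoff=0):
    P=W.reshape(-1,3); P=P[~np.isnan(P[:,0])]; P=P[np.hypot(P[:,0]-c0[0],P[:,1]-c0[1])<65]
    z=P[:,2]-zoff
    T=P[(z>22.5)&(z<30)]; G=P[(z>72)&(z<80)]
    # outside distance robust + reach: tips outermost should be at 40
    def f(x):
        q=tf(T,x); d=sd_cross(q)
        e=[np.percentile(k,97) if len(k)>5 else 0 for k in [ s*q[np.abs(q[:,1-i])<8][:,i] for i in(0,1) for s in(1,-1)]]
        return np.mean(np.minimum(d,8)**2)+0.02*((e[0]-e[1])**2+(e[2]-e[3])**2)
    r=fit(f,c0)
    print(' teeth',np.round(r.x,3),round(r.fun,3),len(T),'z',np.round(np.median(T[:,2]),1))
    if len(G)>10:
        b=cv2.minAreaRect(G[:,:2].astype(np.float32)); print(' plate',b,'mean',G.mean(0))
    return r.x
def collar(W,c0):
    P=W.reshape(-1,3); P=P[~np.isnan(P[:,0])]; P=P[np.hypot(P[:,0]-c0[0],P[:,1]-c0[1])<75]
    B=P[(P[:,2]>156.5)&(P[:,2]<166)]; A=P[(P[:,2]>142)&(P[:,2]<166)]
    def f(x):
        q=tf(B,x); r=np.hypot(*q.T); a=np.abs(q); d=np.maximum(13-a.min(1),0)
        ra=np.hypot(*(A[:,:2]-x[:2]).T)
        return np.mean(np.minimum(d,8)**2)+np.mean(np.clip(r-49,0,8)**2)+np.mean(np.clip(ra-49,0,8)**2)+np.mean(np.clip(27-ra,0,8)**2)
    r=fit(f,c0); print(' collar',np.round(r.x,3),round(r.fun,3),len(B),len(A),'z',np.median(B[:,2]),np.median(A[A[:,2]<150][:,2]))
    q=A[:,:2]; (cx,cy),rad=cv2.minEnclosingCircle(q.astype(np.float32)); print(' circ',cx,cy,rad)
    return r.x
E
python3 - <<'E'
from fit import *
d=pickle.load(open('d0.pkl','rb'))
Wt=cloud(d['top'])
def at(u,v): return np.nanmedian(Wt[v-2:v+3,u-2:u+3].reshape(-1,3),0)
c0=at(208,297);k0=at(440,262);print(c0,k0,at(320,229))
k=[k0[0]-30,k0[1]-25]
for n in('top','scene'):
    W=cloud(d[n]); print(n); core(W,c0); collar(W,k)
    P=W.reshape(-1,3);P=P[~np.isnan(P[:,0])]
E
```

```text
[444.68934085 216.49691634  43.56121422] [ 490.53218799 -210.44706941  160.05844286] [576.66276704  -2.56260013  49.12966205]
top
 teeth [447.874 222.366   0.576] 0.002 349 z 26.6
 plate ((448.16485595703125, 222.76663208007812), (12.549057006835938, 36.068084716796875), 33.443809509277344) mean [447.80247676 222.35867873  75.92708583]
 collar [ 4.56244e+02 -2.38861e+02 -3.90000e-02] 0.031 765 1792 z 160.48305826121077 146.50130957783324
 circ 456.5322570800781 -238.51278686523438 50.46685791015625
scene
 teeth [450.328 223.768   0.551] 0.142 276 z 27.0
 plate ((450.4658203125, 223.42593383789062), (12.404247283935547, 36.89653778076172), 33.912620544433594) mean [451.63821694 222.11751711  76.41184449]
 collar [ 4.57756e+02 -2.37914e+02 -3.80000e-02] 0.102 761 1925 z 160.2525307591302 146.42170521508353
 circ 457.5600280761719 -237.16293334960938 51.602901458740234
```

Both cameras agree within 3 mm, and the heights are right (26/76 mm for the core, 146/160 mm for the collar). I'll move above the core and check with the wrist camera.

```bash
cat >> h.py <<'E'
def quat(a):
    c,s=np.cos(a),np.sin(a); q=R.from_matrix(np.array([[c,0,-s],[s,0,c],[0,-1,0]])).as_quat(); return [q[3],q[0],q[1],q[2]]
E
python3 - <<'E'
from fit import *
from rig import bot
bot.move_to([449.1,223.1,190],quat(.578))
bot.dwell(.1)
s=bot.read_state();c=bot.read_camera('wrist');cv2.imwrite('pics/w1.png',c['image'])
print(s['clock'],s['ee_pos'],s['joint_positions'])
pickle.dump((s,c),open('w1.pkl','wb'))
core(cloud(c,wristT(s,c)),[449,223])
E
```

```text
3.0 [449.35248226 222.67417017 190.02278483] [ 3.87030801e-01  2.24535264e-01  1.69961482e+00 -4.79865449e-08
  1.21738965e+00 -1.89986734e-01]
 teeth [449.511 223.389   0.58 ] 0.0 2081 z 26.3
 plate ((449.50128173828125, 223.13082885742188), (11.69509220123291, 35.66048049926758), 33.50990676879883) mean [449.28079615 223.8116832   75.4894663 ]
```

View pics/w1.png

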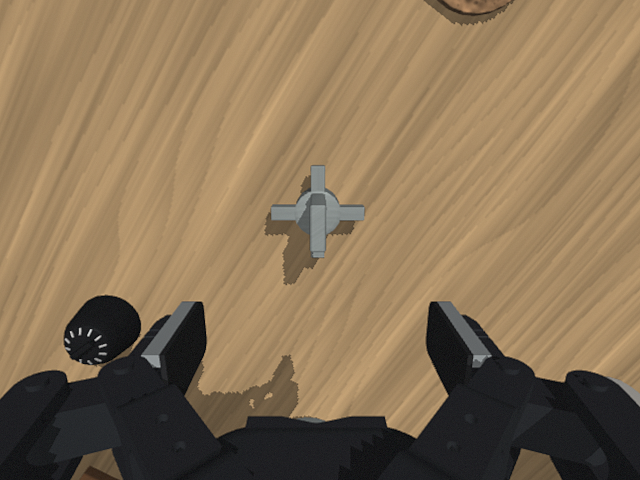

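The wrist camera confirms the core centred at px (318,212): (449.5, 223.3), plate aligned with the jaws. The black knob is well to the side. Next I grasp.

```bash
python3 - <<'E'
from fit import *
from rig import bot
print(bot.servo_line([449.5,223.3,56],quat(.582),speed=110,until_force=12))
bot.move_gripper(5,60)
s=bot.read_state();print(s['clock'],s['ee_pos'],s['grip_width'],s['ft_force'])
bot.servo_line([449.5,223.3,270],speed=150)
s=bot.read_state();print(s['clock'],s['ee_pos'],s['grip_width'],s['ft_force'])
E
```

```text
False
5.0833 [449.6709808  223.39497421  56.16467957] 10.040674183385608 [1.04604761 0.37345734 2.54173752]
6.6583 [449.26338223 223.21390862 269.23273889] 10.267002588845209 [-0.42548565 -0.21536229 -2.39511007]
```

```bash
python3 - <<'E'
from fit import *
from rig import bot
bot.move_to([457,-238.4,260],quat(-.039))
bot.dwell(.1)
s=bot.read_state();c=bot.read_camera('wrist');cv2.imwrite('pics/w2.png',c['image'])
print(s['clock'],s['ee_pos'],s['grip_width'],s['ft_force'])
pickle.dump((s,c),open('w2.pkl','wb'))
W=cloud(c,wristT(s,c))
W2=W.copy();W2[W2[...,2]>166]=np.nan
collar(W2,[457,-238.4])
z0=260-56
core(W,[457,-238.4],z0)
c=bot.read_camera('scene');cv2.imwrite('pics/s2.png',c['image'])
E
```

```text
8.45 [ 457.36645439 -237.62893525  260.03788351] 10.276585272503766 [ 0.35325355  1.0367002  -1.25047891]
 collar [ 4.57617e+02 -2.38656e+02 -3.60000e-02] 0.014 2734 6806 z 159.61789523002258 145.66303345983027
 circ 457.68939208984375 -238.98939514160156 50.398887634277344
 teeth [ 460.285 -229.669    0.   ] 13.863 4912 z 230.0
 plate ((458.9340515136719, -236.78648376464844), (33.65239334106445, 34.052734375), 34.61561584472656) mean [ 457.11738871 -234.72377192  279.70357196]
```

View pics/w2.png

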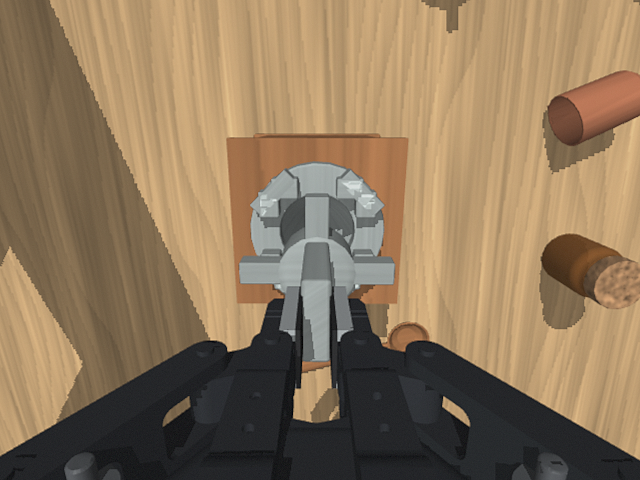

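View pics/s2.png

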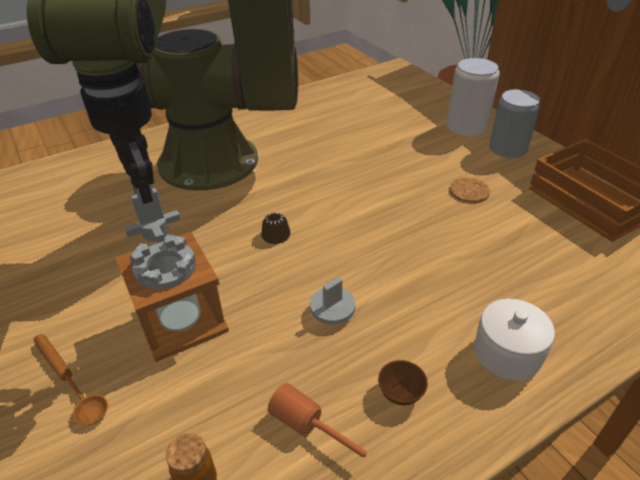

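The core is held upright with its teeth parallel to the collar's notches (side teeth px 240–395, centre about 317; collar centre about 317). A quick offline check of the in-hand position, height and tilt follows.

```bash
python3 - <<'E'
from fit import *
s,c=pickle.load(open('w2.pkl','rb'))
W=cloud(c,wristT(s,c))
for n,(v0,v1,u0,u1) in dict(left=(260,278,244,270),right=(260,278,365,390),far=(198,232,309,325)).items():
    P=W[v0:v1,u0:u1].reshape(-1,3);P=P[(P[:,2]>200)];print(n,np.round(P.mean(0),1),np.round(np.std(P[:,2]),1),np.round(P.min(0),1),np.round(P.max(0),1))
E
```

```text
left [ 426.9 -234.7  229.1] 1.1 [ 419.9 -239.7  224.9] [ 433.5 -230.7  231.1]
right [ 488.4 -236.8  229.4] 1.3 [ 482.2 -241.7  224.7] [ 495.2 -233.1  231.5]
far [ 458.6 -207.4  229.7] 0.6 [ 454.6 -216.3  227.5] [ 462.5 -198.8  231.6]
```

Tooth tops are level (229.1–229.7 mm) and the core is centred to within about 1 mm. Next I insert it with a force guard. Home is TCP z ≈ 188; about 202 would mean it's on the blocks.

```bash
python3 - <<'E'
from fit import *
from rig import bot
bot.servo_line([457.4,-239,212],quat(-.037),speed=80)
h=bot.servo_line([457.4,-239,183],quat(-.037),speed=35,until_force=12)
s=bot.read_state();print(h,s['clock'],s['ee_pos'],s['grip_width'],s['ft_force'])
c=bot.read_camera('wrist');cv2.imwrite('pics/w3.png',c['image'])
c=bot.read_camera('scene');cv2.imwrite('pics/s3.png',cv2.resize(c['image'][160:360,60:260],(600,600)))
E
```

```text
True 9.9583 [ 457.7321668  -238.99645463  188.12291894] 10.214532655212368 [ 1.36289553 -0.44369853  4.35738985]
```

View pics/w3.png

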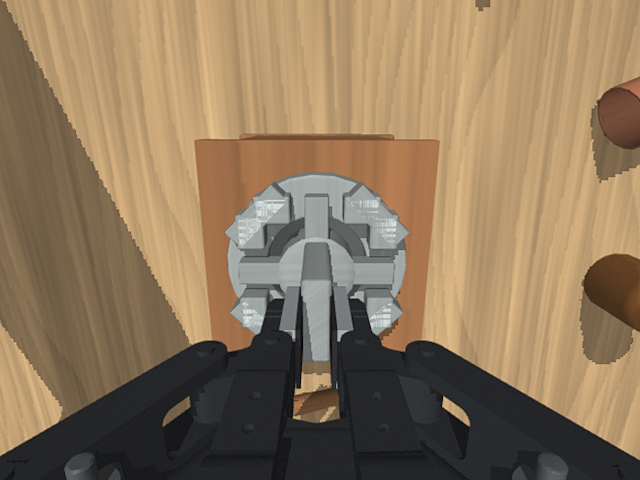

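View pics/s3.png

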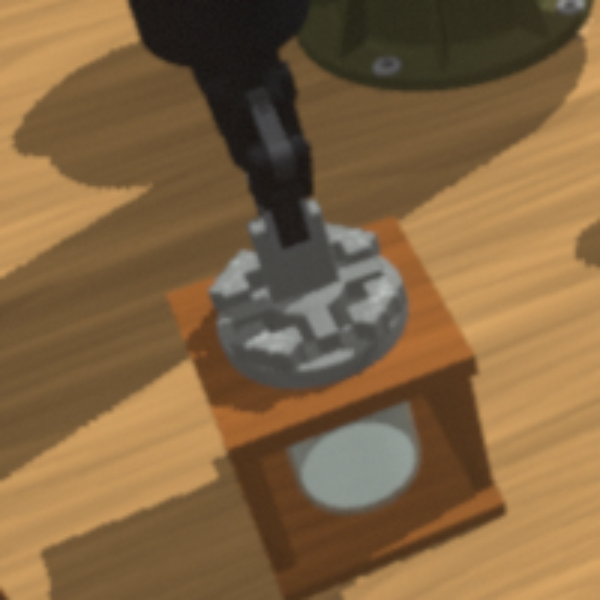

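Contact came at TCP z = 188.1, the home height, and the teeth sit in the notches. I'll release and retreat.

```bash
python3 - <<'E'
from fit import *
from rig import bot
bot.servo_line([457.4,-239,186.5],speed=20,until_force=15)
bot.dwell(.2)
s=bot.read_state();print(s['ee_pos'],s['ft_force'])
bot.move_gripper(45)
bot.dwell(.2)
bot.servo_line([457.4,-239,300],speed=120)
bot.dwell(.2)
s=bot.read_state();c=bot.read_camera('wrist');cv2.imwrite('pics/w4.png',c['image'])
print(s['clock'],s['ee_pos'],s['grip_width'],s['ft_force'])
W=cloud(c,wristT(s,c));core(W,[457.6,-239],132)
c=bot.read_camera('scene');cv2.imwrite('pics/s4.png',c['image'])
W=cloud(c);core(W,[457.6,-239],132)
E
```

```text
[ 457.88628914 -239.06801798  188.02756851] [-3.9046416   4.18299384 17.26707017]
12.4333 [ 457.31297604 -238.96204709  299.52453455] 44.94637391279445 [0.06348894 0.2790156  0.36651757]
 teeth [ 457.574 -237.28     2.31 ] 26.87 6018 z 159.3
 plate ((457.4287414550781, -239.17254638671875), (35.5073356628418, 11.660815238952637), 87.66251373291016) mean [ 457.36485549 -238.70037646  207.47184938]
 teeth [ 461.777 -238.643    0.697] 29.05 1185 z 159.6
 plate ((457.16912841796875, -238.4059295654297), (35.704750061035156, 15.355096817016602), 88.61721801757812) mean [ 458.47167354 -238.64496523  207.5979857 ]
```

View pics/w4.png

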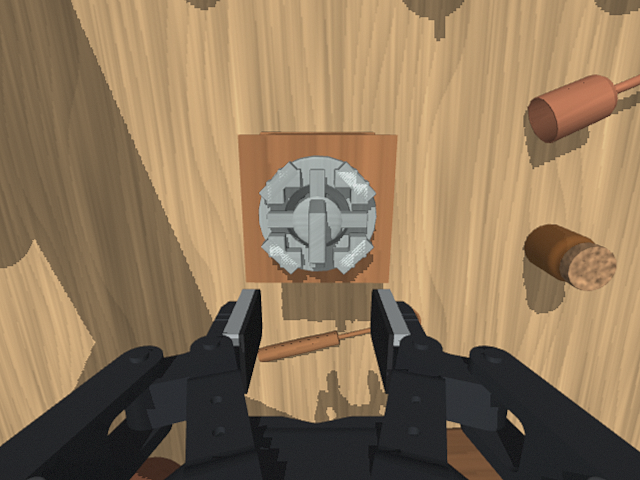

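View pics/s4.png

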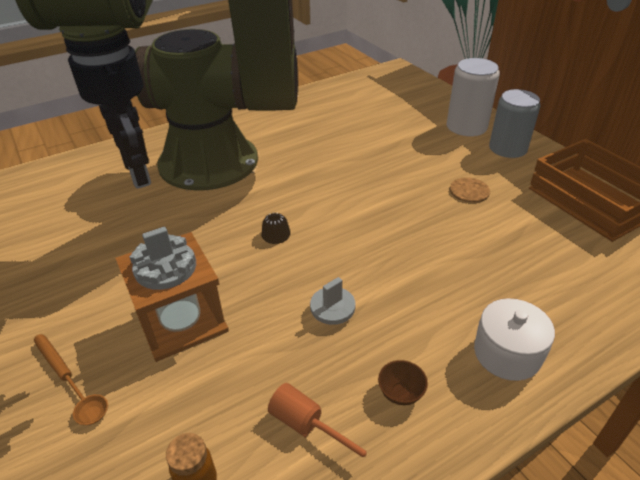

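The core is seated: plate top at 207.5 mm (expected 208), centre (457.4, −239), and the teeth in the four notches at px (317,215). The presser hasn't moved and the gripper is clear, so I'm handing in.

```bash
python3 -c "
from rig import bot
print(bot.finish_job())"
```

```text
the job is handed in; nothing more can be done
None
```

The grinding core is back in the collar, fully home and upright, and the job is handed in. It took about 12.5 s of the 37 s allowed.

- **Pick and turn:** I located the core and collar with the top and scene cameras, then confirmed both with the wrist camera. I gripped the core by its plate and turned it to line up with the notches.
- **Push home:** I lowered it until contact at TCP z = 188.1 mm, which is the home height. Sitting on the blocks would have read about 202 mm. I pressed to about 17 N, then let go and backed off upwards.
- **Last checks:**
  - The plate top is at 207.5 mm (208 expected) and the core is centred within about 1 mm.
  - The wrist picture shows all four teeth in the notches.
  - In the scene picture the presser stands where it was.
  - The force on the tool is about zero.
- **Failed check:** The automatic tooth fit on the seated core gave no usable result, because the collar's blocks are at almost the same height as the teeth. I judged the seating from the height, the plate fit and the pictures instead.

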